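# Clip the thermometer on the soak tub and open the safety-capped stain remover

## Robot

A 6-joint arm with a two-finger parallel gripper is mounted at the origin on the work surface. World frame = base frame: x ahead of the robot, y to its left, z up, the work surface at z = 0. Lengths are in mm, angles in rad, forces in N, time in s.
With the tool pointing down it reaches from about 400 to 925 mm from the base axis. Payload 12.5 kg.
Tool frame: the origin (TCP) lies midway between the tips of the shut fingers; the grasp point (between the pads) lies 19 mm behind it; z points along the fingers, y is the line along which they close (so a half turn about z gives the same grasp; the last joint's range is limited). The gripper opens to 95 mm and grips with 3 to 60 N. Pads are 20 mm wide; open, the fingers measure 119 mm over their backs; the gripper's body (75 mm by 180 mm) begins 59 mm behind the grasp point.
Start: joints at [-1.425, 0.491, 1.559, -0, 1.092, -0.106], TCP at [155.74, -605.303, 214.661] pointing down, gripper open.
Joint ranges: [-3.1, 3.1], [-0.84, 2.19], [0.05, 2.79], [-1.13, 4.28], [0.06, 2.93], [-2.69, 2.69]. Speed limits (rad/s): [2.22, 2.22, 2.79, 3.14, 3.14, 3.14].

## Interface

Orientations are given as [roll, pitch, yaw] about the fixed x, y, z axes, in that order (R = Rz(yaw) Ry(pitch) Rx(roll)).
In Python, from cell import env gives the robot as it stands.
- The arm moves only by the tool arm_command, never from a script. Its argument "targets" is a list of rows, each a list of 5 numbers: the shift along the tool's x, y, z in mm, then the turn about the tool's z in degrees, then the opening, from 0 (shut) to 1 (fully open). In form: [[tx, ty, tz, roll, fingers], ...]. A call has 1 to 5 rows; each row is the pose to reach, as a shift and turn from the pose commanded when the call began, along the tool's axes at that moment; what a row does not reach only later rows make up. A row lasts 1/10 s, in which the tool goes at most 50 mm and 8.59 degrees, less where a joint would pass 70% of its speed; a pose out of reach is approached as far as the arm can. A call with a gripper value outside its range is refused whole. The fingers move at their own pace and stop on an object; the grip force is fixed at half the most. Time passes only in rows, so rows that repeat a pose let the fingers close. It gives the time, the measured TCP pose, the force, the opening and the grip force at its end, in the units of the state.
- env.state(): the state, without advancing time (a new reading comes with each control period).
- env.read_camera(name): name is "scene" or "top" or "wrist"; returns a dict with "frame" (420x560x3 uint8, red, green, blue), "vertical_fov" (degrees; the focal length in pixels is half the picture's height over the tangent of half this angle, whatever the lens; pixels are square), "cx", "cy" (the principal point, pixels), "world_from_camera" (4x4, takes a point from camera to world coordinates); the wrist camera has in their place "hand_eye" (4x4, takes a point from camera to tool coordinates, whose origin is the TCP and whose axes are the flange's). Camera axes: x right, y down, z forward; pixel columns grow to the right and rows downward; lengths in mm; the calibration is good to about 2 mm. A picture is of the moment at which its call begins: read the wrist's pose just before it. There is no depth.
- env.job_done(): hands the job in; it is judged then, once.
The state is a dict: "t": time; "joints": joint angles; "qvel": joint speeds; "tau": joint torques, N m; "eef_pos": TCP position; "tcp_rot": TCP orientation; "ft_force": force on the tool from outside, world axes, zero at the start; "moment": the same for the moment, N m; "opening": opening from 0.0 (shut) to 1.0 (fully open); "grip_force": force on a finger pad.
Only numpy, scipy, OpenCV 4.12 (cv2) and the standard library are available. Lean on these libraries where they do the work, as an engineer would, in place of code of your own. Each camera call takes 0.05 s, during which the arm holds its last target. There are 200 camera calls.

## Task

Get a soak ready: squeeze open the red thermometer clip parked on the yellow caddy's rim and release it down onto the grey tub's near rim (the robot's side), its steel stem inside the tub and the clip left gripping by itself. Then open the blue jug: press its orange safety cap right down, twist it anticlockwise until it is free, and lift it straight up. Finish still holding the cap in the gripper, level and well clear (a hand's width, say 7 cm) straight above the jug's mouth; leave the other things where they are.

Things in the scene. Friction and masses are not known exactly. Their poses are not given: they have to be found in the camera images.
- clip: red thermometer clip, 45 g, 24 mm wide (y). Origin at the throat, where a clipped edge's top comes to rest between the jaws. Clipped on: z up, x through the edge to the stem side, y along the edge; jaws reach 28 mm below the origin; a 28 mm round white readout is on the -x jaw, out to x = -13 mm. Starts on the caddy's near rim, stem inside.
- clip_handles (a point): point midway between the two squeeze handles, 30 mm above the clip's origin, where to pinch along the clip's x. The handles rise from 14 to 51 mm above the origin; clipped on an edge they lean out 0.225 rad each and measure 44 mm over their outer faces at the top; fully squeezed they stand parallel, 24 mm over their outer faces
- clip_hinge (a point): the clip's hinge pin, midway between the handles and 6 mm above the origin; it is 6 mm above the top of an edge when the clip is fully on, and stays midway between the fingers while squeezed (the clip body frame, that of the stem half, tilts 0.225 rad then)
- stem_tip (a point): lower end of the thermometer's steel stem (5 mm thick), on the clip's +x jaw, 60 mm below the clip's origin at its x = 10.5 mm
- clip_jaw (a joint): opening angle of the clip, rad: about 0 gripping a 5 mm edge, -0.12 closed on nothing, 0.45 fully squeezed against its stop (jaws then about 20 mm apart at the tips, 7.5 mm at the throat). Sprung shut: holding the handles fully squeezed takes about 12 N; 20 N is a sound grip. It springs shut when the fingers open
- caddy: yellow open caddy, 130 x 180 x 110 mm, walls 5 mm, fixed to the worktop; origin under its centre; its near wall is at its -x side
- caddy_near_rim (a point): middle of the caddy's near rim, at the top of the wall's middle (110 mm up); the clip is parked along this rim
- tub: grey open tub, 200 (x) x 260 (y) x 110 mm, walls 5 mm, empty, fixed to the worktop; origin under its centre; its near wall (robot's side) is at its -x side
- tub_near_rim (a point): middle of the tub's near rim, at the top of the wall's middle (110 mm up); the rim runs along the tub's y for 115 mm either way
- jug: blue square jug of stain remover, 84 mm wide, body to 105 mm, then a shoulder and neck, mouth 152 mm up, held in a 100 mm square steel bracket on the worktop so that it cannot move or turn; origin under its centre, z up
- jug_mouth (a point): centre of the jug's mouth, 152 mm above the worktop, on the cap's turning axis
- cap: orange ribbed round push-and-turn cap, 46 mm across, 32 mm tall, 40 g; origin at the centre of its underside, z up. Starts locked on the jug, underside 141 mm above the worktop, axes along the jug's. Keep it pressed at least 4 mm down while turning anticlockwise (seen from above) through the first 0.6 rad; it is free to lift between 0.9 and 2.4 rad of turn (aim for 1.3)
- cap_top (a point): centre of the cap's flat top, 32 mm above its underside; the cap can be pinched from above across any diameter, with the fingertips 3 to 10 mm above its underside; a grip of about 35 N holds it without slipping
- cap_liner (a joint): how far the sprung liner inside the cap is pressed in, m: 0 as locked on the jug, 0.006 with the cap pressed fully down on its stop, -0.002 with the cap off. The liner pushes back with 6 N when locked, rising to about 10 N at the stop
- softener: green softener bottle, 68 mm across, 210 mm tall; origin under its centre; bystander
- spray_can: white spray can, 56 mm across, 190 mm tall; origin under its centre; bystander
- tablet_jar: clear jar with blue lid, 84 mm across, 110 mm tall; origin under its centre; bystander
- dosing_cup: white plastic dosing cup, 64 mm across, 70 mm tall; origin under its centre; bystander
- polish_tin: low steel tin, 64 mm across, 40 mm tall; origin under its centre; bystander
- scrub_brush: wooden hand scrubbing brush, 140 x 56 x 36 mm, lying bristles down on the floor of the tub, towards its far side; bystander
Things that resemble listed ones, but are neither listed nor needed, are in the scene too. Several things have the shape of the cap; the one meant has the colours described above.

How it is judged (in metres and radians):
On the way, in this order (a step that is already met when the one before it is completed fails the run):
1. the thermometer clip grips the tub's near rim by itself, stem inside the tub, gripper off it (z of clip_hinge in the frame of tub between 0.108 and 0.128 m and x of clip_hinge in the frame of tub between -0.1045 and -0.0905 m and y of clip_hinge in the frame of tub between -0.115 and 0.115 m and x of stem_tip in the frame of tub above -0.095 m and z of stem_tip in the frame of tub below 0.08 m and value of joint clip_jaw between -0.07 and 0.1 rad and contact force between clip and tub above 1 N and angle between clip's own z axis and vertical below 0.2 rad and contact force between clip and the fingers below 0.1 N), for 0.2 s.
2. the cap is pressed down on the jug by at least 4 mm (value of joint cap_liner above 0.004 m and horizontal distance between cap and jug_mouth below 0.006 m), for 0.05 s.
3. the cap is twisted by at least 0.85 rad while still down on the jug (angle between the x axis of cap and the x axis of jug, either way round above 0.85 rad and z of cap in the frame of jug below 0.15 m and horizontal distance between cap and jug_mouth below 0.006 m), for 0.05 s.
At the end, for the whole second after the job is handed in: The clip grips the tub's near rim unaided (hinge 8 mm below to 12 mm above its seated height, within 7 mm of the wall's middle), stem inside; the cap is held still in the fingers, off the jug, underside 30 to 160 mm above the mouth, within 30 mm of its axis, tilted under 0.25 rad (all of step 1 and z of cap in the frame of jug_mouth between 0.03 and 0.16 m and horizontal distance between cap and jug_mouth below 0.03 m and angle between cap's own z axis and vertical below 0.25 rad and contact force between cap and the fingers above 2 N and contact force between cap and jug below 0.1 N and linear speed of cap below 0.02 m/s); the arm keeps its last pose, push and grip.
It fails at once if a bystander is shifted by more than 30 mm (distance of any of softener, spray_can, tablet_jar, dosing_cup, polish_tin, scrub_brush from where it was at the start of the episode above 0.03 m).
It also fails if it takes over 56 s, if anything falls off the work surface, if the arm or the gripper's body presses on something with over 40 N, if the wrist force passes 120 N, or if a joint passes its speed limit or range.

## Working session

There is one attempt and no reset: what is moved stays moved. The work goes in short steps, Python scripts to look and compute and a tool call to move; the robot and the scene stay as the last step left them, time stands still between calls to the robot, and variables do not carry over. Pictures are saved under pics/ and viewed, at most 11 in all, crops included, and the job is handed in when it is done.

Besides the shell and the picture viewer there is one more tool, called as name(argument=value, ...) on one line, values as JSON. arm_command: Moves the arm, as the interface text tells. Its arguments: {"type":"object","properties":{"targets":{"type":"array","items":{"type":"array","items":{"type":"number"}}}},"required":["targets"]}

```bash
ls; mkdir -p pics; python3 - <<'E'
from cell import env
import cv2, numpy as np
print(env.state())
for n in ("scene","top","wrist"):
    r=env.read_camera(n); cv2.imwrite(f"pics/{n}0.png",cv2.cvtColor(r["frame"],cv2.COLOR_RGB2BGR))
    print(n,r["vertical_fov"],r["cx"],r["cy"],np.round(r.get("world_from_camera",r.get("hand_eye")),3).tolist())
E
```

```text
pics
{'t': 0.0, 'joints': array([-1.42460845e+00,  4.91591398e-01,  1.55947206e+00,  2.84200009e-05,
        1.09166374e+00, -1.05569619e-01]), 'qvel': array([-0.00016387,  0.00041026,  0.00127528,  0.00080515,  0.00097003,
        0.00027629]), 'tau': array([-3.32118987e-03, -6.12644720e+01, -2.58182824e+01,  6.91009476e-02,
        4.82373463e-02, -7.84565304e-05]), 'eef_pos': array([ 155.70282042, -605.04250469,  214.03417538]), 'tcp_rot': array([-3.14046709e+00, -1.44614951e-04,  2.51744294e-01]), 'ft_force': array([-0.0161147 ,  0.31391981, -0.09571374]), 'moment': array([ 0.0064759 ,  0.03212071, -0.02878599]), 'grip_force': 0.0, 'opening': 1.001852017854577}
scene 50.051993636576995 271.86296335375516 215.45803548795462 [[0.215, 0.769, -0.603, 1245.557], [0.977, -0.159, 0.145, -103.94], [0.015, -0.62, -0.785, 1018.274], [0.0, 0.0, 0.0, 1.0]]
top 55.89299478496946 287.1988240877586 205.75193465287478 [[-0.013, -0.996, 0.087, 494.99], [-1.0, 0.012, -0.007, 75.868], [0.006, -0.087, -0.996, 1038.897], [0.0, 0.0, 0.0, 1.0]]
wrist 59.3880316129097 275.6969404835398 209.73175968623352 [[0.0, -0.966, -0.259, 71.671], [1.0, 0.0, -0.0, 0.363], [0.0, -0.259, 0.966, -170.726], [0.0, 0.0, 0.0, 1.0]]
```

View pics/scene0.png

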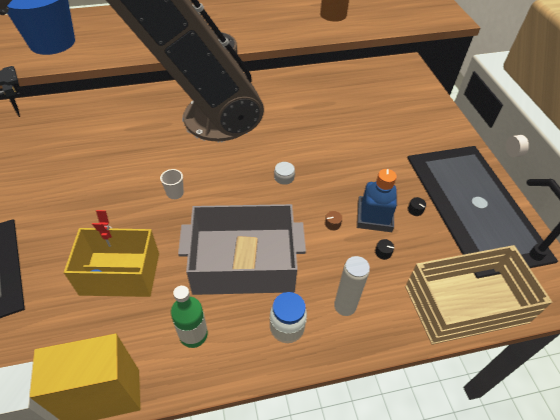

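View pics/top0.png

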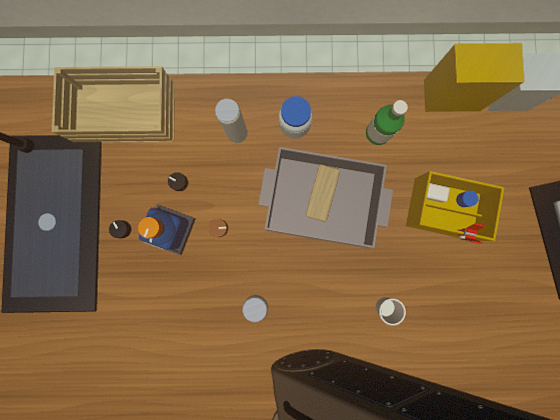

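The scene view shows the clip at about (103,224), the cap at (387,179) and the tub spanning (188–298, 205–292). In the top view the clip is at (475,234), the cap at (149,228), and the tub's near rim runs from (266,243) to (374,247).

```bash
cat > h.py <<'E'
from cell import env
import cv2, numpy as np
from scipy.spatial.transform import Rotation as Ro
def cam(n):
    s=env.state(); r=env.read_camera(n); f=210/np.tan(np.radians(r["vertical_fov"]/2))
    if n=="wrist":
        T=np.eye(4); T[:3,:3]=Ro.from_euler("xyz",s["tcp_rot"]).as_matrix(); T[:3,3]=s["eef_pos"]; W=T@r["hand_eye"]
    else: W=r["world_from_camera"]
    return r["frame"],(f,r["cx"],r["cy"],W)
def ray(c,u,v):
    f,cx,cy,W=c; d=W[:3,:3]@[(u-cx)/f,(v-cy)/f,1]; return W[:3,3],d/np.linalg.norm(d)
def plane(c,u,v,z):
    o,d=ray(c,u,v); return o+d*(z-o[2])/d[2]
def tri(a,b):
    (o1,d1),(o2,d2)=a,b
    A=np.stack([d1,-d2],1); t=np.linalg.lstsq(A,o2-o1,rcond=None)[0]
    p,q=o1+t[0]*d1,o2+t[1]*d2; return (p+q)/2,np.linalg.norm(p-q)
def mask(im,lo,hi,box=None):
    m=cv2.inRange(cv2.cvtColor(im,cv2.COLOR_RGB2HSV),np.array(lo),np.array(hi))
    if box:
        k=np.zeros_like(m); x0,y0,x1,y1=box; k[y0:y1,x0:x1]=m[y0:y1,x0:x1]; m=k
    return m
def blobs(m,amin=15):
    n,_,st,ce=cv2.connectedComponentsWithStats(m); return [(st[i].tolist(),ce[i].round(1).tolist()) for i in range(1,n) if st[i][4]>=amin]
def save(n,im): cv2.imwrite(f"pics/{n}.png",cv2.cvtColor(im,cv2.COLOR_RGB2BGR))
E
python3 - <<'E'
from h import *
C={}
for n in("scene","top"):
    im,c=cam(n); C[n]=c
    print(n,"red",blobs(mask(im,(0,170,90),(4,255,255)))+blobs(mask(im,(174,150,90),(180,255,255))))
    print("orange",blobs(mask(im,(6,200,150),(17,255,255))))
    if n=="top":
        a=cv2.resize(im[130:260,250:400],None,fx=5,fy=4.6*5/4.6,interpolation=cv2.INTER_CUBIC)[:600,:800]
        save("tubcrop",a[:600])
E
```

```text
scene red [([92, 210, 19, 29, 266], [102.1, 224.0])]
orange []
top red [([464, 224, 16, 10, 48], [471.5, 228.8]), ([466, 235, 9, 4, 19], [470.3, 236.5])]
orange [([138, 218, 21, 17, 187], [147.5, 224.9]), ([146, 232, 12, 6, 17], [151.8, 235.0])]
```

View pics/tubcrop.png

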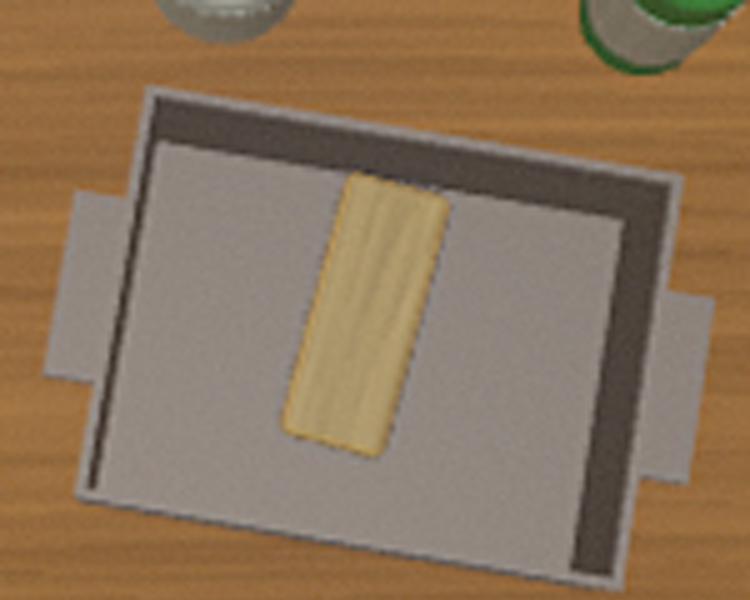

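The crop shows the tub's outer rim corners at about (78,497), (620,588), (682,176) and (147,88), so the tub is turned roughly 9–10°.

```bash
python3 - <<'E'
from h import *
_,t=cam("top"); s_im,s=cam("scene")
P=[plane(t,250+u/5,130+v/5,110) for u,v in((78,497),(620,588),(682,176),(147,88))]
for p in P: print(p.round(1))
print("sides",[np.linalg.norm(P[i]-P[i-1]).round(1) for i in range(4)])
print("yaw",np.degrees(np.arctan2(*(P[0]-P[1])[[1,0]]))-90)
print("clip handles",tri(ray(t,472,233),ray(s,102,220)))
m=mask(s_im,(3,150,100),(20,255,255),(365,160,410,190)); b=blobs(m);print(b)
print("cap",tri(ray(t,149,227.5),ray(s,387,177)))
for z in(173,):print(plane(t,148.5,228,z),plane(s,387,175,z))
E
```

```text
[521.2 121.  110. ]
[ 475.6 -131.9  110. ]
[ 670.2 -167.7  110. ]
[715.7  86.5 110. ]
sides [np.float64(197.5), np.float64(257.0), np.float64(197.9), np.float64(258.2)]
yaw -10.236950757811229
clip handles (array([ 505.86928401, -348.85927792,  145.07435716]), np.float64(3.973488755012299))
[([376, 169, 21, 20, 317], [386.0, 178.6])]
cap (array([527.0967946 , 374.70354179, 165.64201997]), np.float64(0.08581498893601676))
[525.74002584 373.21091852 173.        ] [526.60501092 373.24892245 173.        ]
```

arm_command(targets=[[50,0,-25,0,1],[100,0,-50,0,1],[150,0,-75,0,1],[200,0,-100,0,1],[240,0,-120,0,1]])

```text
t: 0.85
eef_pos: [373.9, -548.8, 327.6]
tcp_rot: [3.141, -0.0, 0.252]
ft_force: [-0.3, -0.3, -0.7]
opening: 1.0
grip_force: 0.0
```

arm_command(targets=[[33,-32,17,-8.5,0.8],[66,-64,34,-17,0.8],[98,-97,51,-25.5,0.8],[131,-129,68,-34,0.8],[163,-161,85,-42.5,0.8]])

```text
t: 1.35
eef_pos: [490.7, -351.3, 241.0]
tcp_rot: [3.141, 0.0, 1.0]
ft_force: [0.6, -0.3, -0.8]
opening: 0.801
grip_force: 0.0
```

arm_command(targets=[[0,0,0,-8.5,0.8],[0,0,0,-17,0.8],[0,0,0,-23,0.8],[0,0,0,-23,0.8],[0,0,0,-23,0.8]])

```text
t: 1.85
eef_pos: [490.0, -353.1, 241.4]
tcp_rot: [3.142, 0.0, 1.392]
ft_force: [0.1, -0.0, 0.1]
opening: 0.798
grip_force: 0.0
```

```bash
python3 - <<'E'
from h import *
im,c=cam("wrist"); save("w1",im); np.save("w1.npy",np.array([*c[:3],*c[3].ravel()]))
print(env.state()["eef_pos"],env.state()["tcp_rot"])
print(blobs(mask(im,(0,150,70),(6,255,255)))+blobs(mask(im,(174,150,70),(180,255,255))))
E
```

```text
[ 489.98431896 -353.12058864  241.42002906] [3.14158367e+00 4.54580833e-05 1.39181290e+00]
[([287, 181, 3, 5, 15], [288.0, 183.0]), ([265, 189, 26, 41, 721], [277.0, 207.0]), ([297, 188, 30, 45, 871], [312.0, 208.6])]
```

View pics/w1.png

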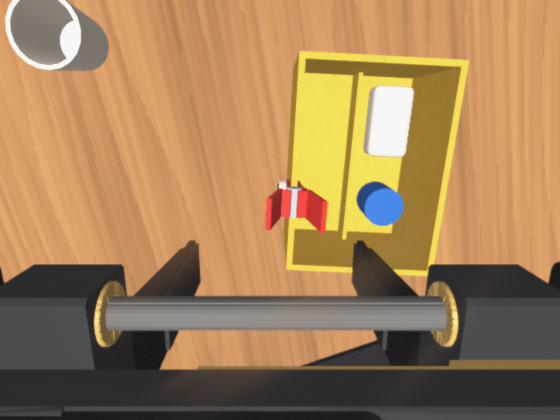

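The wrist view shows the clip's red handles with their outer top edges at about (267,213) and (327,217). The caddy's near rim runs from (299,55) to (288,268).

```bash
python3 - <<'E'
from h import *
a=np.load("w1.npy"); w=(*a[:3],a[3:].reshape(4,4))
P=[plane(w,u,v,110) for u,v in((299,55),(288,268),(432,274),(466,62))]
for p in P: print(p.round(1))
print("sides",[np.linalg.norm(P[i]-P[i-1]).round(1) for i in range(4)],"rim yaw",np.degrees(np.arctan2(*(P[0]-P[1])[[1,0]]))-90)
for u,v in((267,213),(327,217),(296.5,214.5)): print("h",plane(w,u,v,161).round(1))
_,s=cam("scene");_,t=cam("top")
print("tri mid-handles",tri(ray(w,295,208),ray(s,102,220)),tri(ray(w,295,208),ray(t,472,233)))
R=w[3][:3,:3]
E
```

```text
[ 526.9 -244.6  110. ]
[ 488.8 -416.4  110. ]
[ 614.1 -445.   110. ]
[ 652.2 -272.4  110. ]
sides [np.float64(128.3), np.float64(176.0), np.float64(128.5), np.float64(176.7)] rim yaw -12.500612231747112
h [ 483.6 -349.6  161. ]
h [ 525.  -360.1  161. ]
h [ 504.  -354.4  161. ]
tri mid-handles (array([ 503.775849  , -352.57167392,  144.2357134 ]), np.float64(2.8444790084843548)) (array([ 505.35115423, -363.01905274,  110.650772  ]), np.float64(2.6619861072077198))
```

arm_command(targets=[[1.5,14.5,10,2.3,0.65],[1.5,14.5,50,2.3,0.65],[1.5,14.5,90,2.3,0.65],[1.5,14.5,119,2.3,0.65],[1.5,14.5,119,2.3,0.65]])

```text
t: 2.5
eef_pos: [503.2, -353.1, 118.9]
tcp_rot: [-3.136, -0.003, 1.353]
ft_force: [-0.1, 0.7, 0.2]
opening: 0.653
grip_force: 0.0
```

```bash
python3 - <<'E'
from h import *
im,c=cam("wrist"); save("w2",im[100:420])
s=env.state();print(s["eef_pos"],s["tcp_rot"],s["ft_force"])
E
```

```text
[ 504.14347255 -353.85738421  121.43515265] [-3.13902333e+00 -1.37339833e-03  1.35374830e+00] [ 0.29414934 -0.2863523   0.65775481]
```

View pics/w2.png

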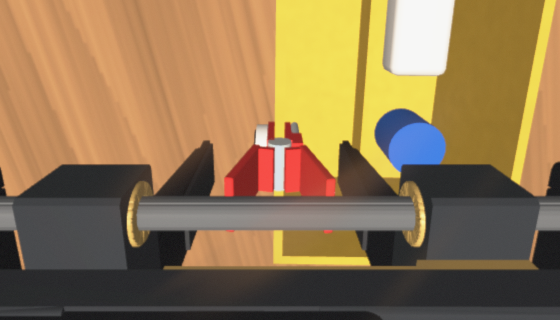

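The handles sit centred between the open fingers (midline about column 280). Closing.

arm_command(targets=[[0,0,0,0,0],[0,0,0,0,0],[0,0,0,0,0],[0,0,0,0,0],[0,0,0,0,0]])

```text
t: 3.05
eef_pos: [505.8, -355.0, 125.1]
tcp_rot: [3.137, 0.002, 1.355]
ft_force: [-9.6, 0.7, 16.4]
opening: 0.29
grip_force: 16.6
```

arm_command(targets=[[0,0,0,0,0],[0,0,0,0,0],[0,0,0,0,0]])

```text
t: 3.35
eef_pos: [505.1, -354.9, 125.2]
tcp_rot: [3.138, 0.002, 1.355]
ft_force: [-3.7, 1.1, 14.9]
opening: 0.252
grip_force: 30.0
```

arm_command(targets=[[0,0,-15,0,0],[0,0,-45,0,0],[0,0,-80,0,0],[0,0,-110,0,0],[0,0,-110,0,0]])

```text
t: 3.85
eef_pos: [505.7, -355.0, 237.5]
tcp_rot: [3.135, 0.004, 1.355]
ft_force: [0.2, -0.6, 0.1]
opening: 0.251
grip_force: 30.0
```

```bash
python3 - <<'E'
from h import *
im,c=cam("wrist"); im2,c2=cam("scene"); 
a=cv2.resize(im2[120:300,20:220],(800,720))[:600]
save("w3",np.vstack([cv2.resize(im[100:400],(560,300)),cv2.resize(im2[130:260,40:230],(560,300))[:, :]]))
s=env.state();print(s["eef_pos"],s["tcp_rot"],s["ft_force"],s["opening"])
E
```

```text
[ 504.57552162 -354.05504808  233.23751251] [3.14013741e+00 8.48924857e-04 1.35481864e+00] [-0.09798913 -0.18689545 -1.41301947] 0.24788907822193862
```

View pics/w3.png

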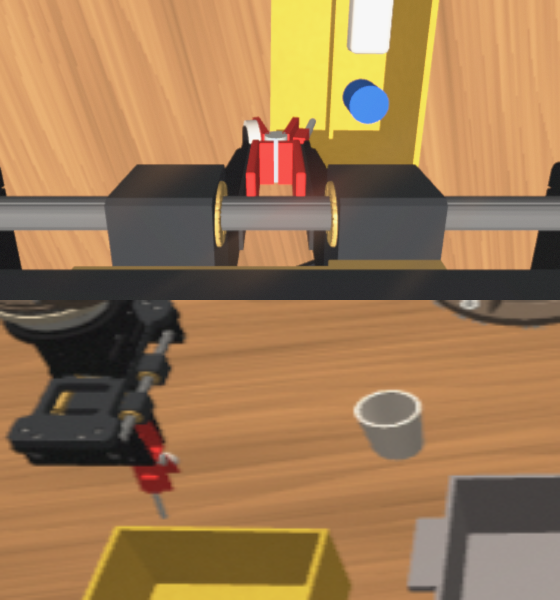

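The clip is gripped squeezed between the pads, stem hanging and clear of the caddy. Carrying it over the tub's near rim.

arm_command(targets=[[34,-8,0,0,0],[73,-17,0,0,0],[112,-26,0,0,0],[151,-35,0,0,0],[190,-44,0,0,0]])

```text
t: 4.45
eef_pos: [501.6, -157.4, 231.3]
tcp_rot: [-3.14, -0.0, 1.354]
ft_force: [0.8, 0.0, -0.3]
opening: 0.249
grip_force: 30.0
```

arm_command(targets=[[39,-9,0,0,0],[78,-18,0,-1,0],[115,-26,0,-2,0],[140,-32,0,-2.2,0],[149,-34,0,-2.2,0]])

```text
t: 4.95
eef_pos: [500.3, -4.2, 231.5]
tcp_rot: [-3.14, -0.0, 1.395]
ft_force: [0.7, 0.0, -1.3]
opening: 0.249
grip_force: 30.0
```

arm_command(targets=[[0,0,0,0,0],[0,0,0,0,0],[0,0,0,0,0]])

```text
t: 5.25
eef_pos: [501.1, -7.3, 232.1]
tcp_rot: [-3.141, 0.0, 1.392]
ft_force: [0.2, 0.4, -0.2]
opening: 0.247
grip_force: 30.0
```

```bash
python3 - <<'E'
from h import *
im,c=cam("wrist"); save("w4",im); np.save("w4.npy",np.array([*c[:3],*c[3].ravel()]))
s=env.state();print(s["eef_pos"],s["tcp_rot"],s["ft_force"],s["opening"])
E
```

```text
[501.05565053  -7.28736469 232.21875511] [-3.14131829e+00  1.61007714e-04  1.39179522e+00] [ 0.07821396 -1.08706864 -0.32812712] 0.2510514015968051
```

View pics/w4.png

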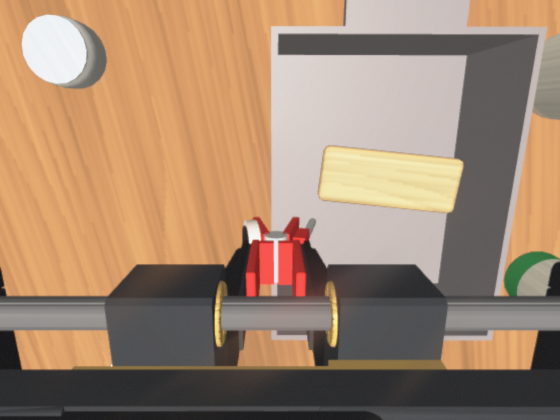

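The near rim's outer edge runs from (272,30) to (273,338) in the wrist view, parallel to the tool, with the clip at column 276.

```bash
python3 - <<'E'
from h import *
a=np.load("w4.npy"); w=(*a[:3],a[3:].reshape(4,4))
s=env.state(); R=Ro.from_euler("xyz",s["tcp_rot"]).as_matrix()
for u,v in((272,30),(272.5,190),(273,338),(279,56)): 
    p=plane(w,u,v,110); print(p.round(1),"tool",(R.T@(p-s["eef_pos"])).round(1))
# hinge end (front), ahead of the clip by 12 mm in tool x: height from intersecting ray with tool x=+12
o,d=ray(w,276,236); lo,ld=R.T@(o-s["eef_pos"]),R.T@d
for x in(10,12,14): print(x,(lo+ld*(x-lo[0])/ld[0]).round(1))
E
```

```text
[520.5 120.2 110. ] tool [128.9  -3.5 122.2]
[499.5   3.2 110. ] tool [ 10.   -3.4 122.2]
[ 475.2 -131.9  110. ] tool [-127.2   -3.2  122.2]
[522.5 101.9 110. ] tool [111.3   1.7 122.2]
10 [10.  -0.6  8.4]
12 [12.  -0.6  2.6]
14 [14.  -0.6 -3.2]
```

arm_command(targets=[[0,-0.7,30,0,0],[0,-0.7,60,0,0],[0,-0.7,85,0,0],[0,-0.7,100,0,0],[0,-0.7,100,0,0]])

```text
t: 5.8
eef_pos: [499.5, -6.8, 130.7]
tcp_rot: [-3.138, 0.0, 1.392]
ft_force: [0.6, 0.2, 0.1]
opening: 0.245
grip_force: 30.0
```

arm_command(targets=[[0,0,2,0,0],[0,0,4,0,0],[0,0,6,0,0],[0,0,6,0,0]])

```text
t: 6.2
eef_pos: [500.5, -6.2, 126.7]
tcp_rot: [3.141, 0.0, 1.393]
ft_force: [0.2, 0.4, -0.4]
opening: 0.253
grip_force: 30.0
```

arm_command(targets=[[0,0,1.5,0,0],[0,0,3,0,0],[0,0,3,0,0]])

```text
t: 6.5
eef_pos: [500.6, -6.1, 125.0]
tcp_rot: [3.14, 0.0, 1.394]
ft_force: [-5.0, 0.4, 20.3]
opening: 0.248
grip_force: 30.0
```

Seated with 20 N up at the same height as on the caddy; releasing.

arm_command(targets=[[0,0,0,0,0.65],[0,0,0,0,0.65],[0,0,0,0,0.65],[0,0,0,0,0.65],[0,0,0,0,0.65]])

```text
t: 7.0
eef_pos: [500.4, -6.2, 123.3]
tcp_rot: [-3.142, 0.0, 1.393]
ft_force: [-0.3, -0.5, 0.2]
opening: 0.611
grip_force: 0.0
```

```bash
python3 - <<'E'
from h import *
im,c=cam("wrist"); s_im,_=cam("scene")
save("w5",np.vstack([im[100:400],cv2.resize(s_im[150:310,160:460],(560,300))]))
s=env.state();print(s["eef_pos"],s["tcp_rot"],s["ft_force"],s["opening"])
E
```

```text
[500.42935403  -6.165936   123.34931689] [3.14153782e+00 7.51825264e-05 1.39326382e+00] [-0.89718857 -0.45520056 -0.09726191] 0.6386352714273427
```

View pics/w5.png

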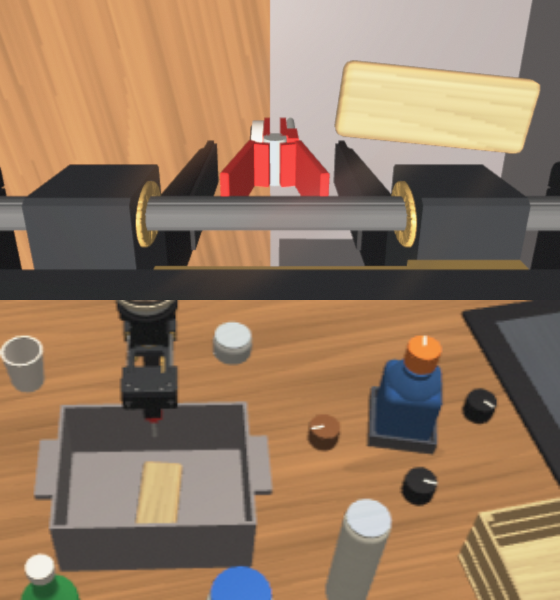

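The clip sits squarely on the tub rim, handles sprung apart, fingers off it. Lifting and moving to the jug.

arm_command(targets=[[0,0,-30,0,0.65],[0,0,-70,0,0.65],[0,0,-110,0,0.8],[30,-3,-145,0,1],[70,-8,-147,0,1]])

```text
t: 7.6
eef_pos: [506.4, 64.0, 274.8]
tcp_rot: [3.134, -0.001, 1.391]
ft_force: [0.8, 0.4, -1.0]
opening: 0.845
grip_force: 0.0
```

arm_command(targets=[[45,-5,0,0,1],[95,-10,0,0,1],[145,-16,0,0,1],[195,-22,0,0,1],[245,-27,0,0,1]])

```text
t: 8.1
eef_pos: [521.1, 311.0, 270.4]
tcp_rot: [3.141, 0.0, 1.393]
ft_force: [0.7, -0.8, 0.4]
opening: 1.002
grip_force: 0.0
```

arm_command(targets=[[40,-5,0,0,1],[62,-7,0,0,1],[62,-7,0,0,1],[62,-7,0,0,1]])

```text
t: 8.5
eef_pos: [525.3, 371.0, 269.9]
tcp_rot: [-3.141, 0.001, 1.394]
ft_force: [-0.6, 0.2, -0.1]
opening: 0.999
grip_force: 0.0
```

```bash
python3 - <<'E'
from h import *
im,c=cam("wrist"); save("w6",im); np.save("w6.npy",np.array([*c[:3],*c[3].ravel()]))
s=env.state();print(s["eef_pos"],s["tcp_rot"],s["joints"])
m=mask(im,(3,170,120),(20,255,255),(150,60,420,260)); b=blobs(m,100); print(b)
k=max(cv2.findContours(m,0,2)[0],key=cv2.contourArea); print(cv2.minEnclosingCircle(k),cv2.boundingRect(k))
E
```

```text
[525.4243309  370.39042077 270.19892599] [-3.14134670e+00  6.10115554e-04  1.39309777e+00] [ 5.11472407e-01  4.71281593e-01  1.43889961e+00 -3.33424600e-04
  1.23198926e+00  6.89281949e-01]
[([263, 172, 43, 27, 176], [285.3, 178.8])]
((284.2884521484375, 187.39422607421875), 23.269189834594727) (263, 172, 43, 27)
```

View pics/w6.png

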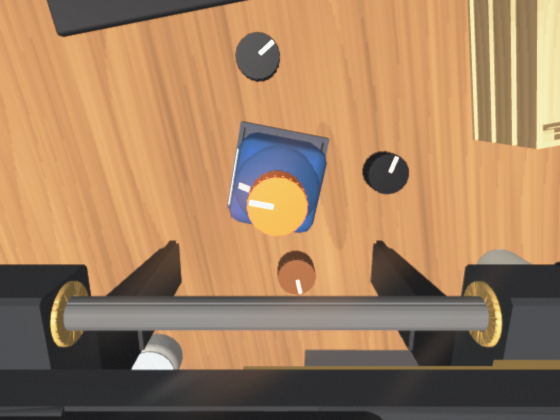

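The wrist view shows the cap's flat top at about (277,206), radius about 30 px, with its white mark pointing left at (262,205). The look-alike caps lie on the worktop, clear of the fingers.

```bash
python3 - <<'E'
from h import *
im=cv2.cvtColor(cv2.imread("pics/w6.png"),cv2.COLOR_BGR2RGB)
a=np.load("w6.npy"); w=(*a[:3],a[3:].reshape(4,4))
m=mask(im,(12,150,215),(30,255,255),(220,150,340,250)); m=cv2.morphologyEx(m,cv2.MORPH_CLOSE,np.ones((9,9)))
k=max(cv2.findContours(m,0,2)[0],key=cv2.contourArea); (u,v),r=cv2.minEnclosingCircle(k); print(u,v,r,cv2.boundingRect(k))
_,s=cam("scene")
print("tri",tri(ray(w,u,v),ray(s,387,175)))
st=env.state(); R=Ro.from_euler("xyz",st["tcp_rot"]).as_matrix()
p=plane(w,u,v,173); print(p,"diam",r*2*np.linalg.norm(p-w[3][:3,3])/w[0]); print("tool",R.T@(p-st["eef_pos"]))
E
```

```text
276.5068359375 205.38014221191406 30.524477005004883 (247, 175, 61, 61)
tri (array([525.55003486, 374.06657131, 171.65526872]), np.float64(0.20417123126606904))
[525.680221   374.48156895 173.        ] diam 45.79246673658916
tool [ 4.39345964 -0.68278751 97.43130222]
```

arm_command(targets=[[4.2,-0.7,30,0,0.8],[4.2,-0.7,70,0,0.75],[4.2,-0.7,105,0,0.75],[4.2,-0.7,123,0,0.75],[4.2,-0.7,123,0,0.75]])

```text
t: 9.1
eef_pos: [524.9, 373.6, 145.2]
tcp_rot: [-3.138, 0.003, 1.392]
ft_force: [-0.4, 0.2, -0.1]
opening: 0.754
grip_force: 0.0
```

arm_command(targets=[[0,0,0,0,0],[0,0,0,0,0],[0,0,0,0,0],[0,0,0,0,0],[0,0,0,0,0]])

```text
t: 9.6
eef_pos: [526.1, 375.5, 148.5]
tcp_rot: [3.14, -0.001, 1.393]
ft_force: [0.3, -1.2, 6.1]
opening: 0.478
grip_force: 30.0
```

arm_command(targets=[[0,0,0,0,0],[0,0,0,0,0]])

```text
t: 9.8
eef_pos: [526.1, 375.5, 148.4]
tcp_rot: [3.14, -0.001, 1.393]
ft_force: [1.6, -1.4, 5.7]
opening: 0.479
grip_force: 30.0
```

arm_command(targets=[[0,0,3,0,0],[0,0,6,0,0],[0,0,8,0,0],[0,0,8,0,0],[0,0,8,0,0]])

```text
t: 10.3
eef_pos: [526.2, 375.5, 142.3]
tcp_rot: [3.139, -0.002, 1.393]
ft_force: [-3.1, -4.5, 20.6]
opening: 0.478
grip_force: 30.0
```

arm_command(targets=[[0,0,0,-8,0],[0,0,0,-16,0],[0,0,0,-24,0],[0,0,0,-32,0],[0,0,0,-40,0]])

```text
t: 10.8
eef_pos: [526.6, 376.2, 142.3]
tcp_rot: [3.137, -0.0, 2.097]
ft_force: [-2.1, -1.0, 19.4]
opening: 0.48
grip_force: 30.0
```

arm_command(targets=[[0,0,0,-8,0],[0,0,0,-16,0],[0,0,0,-24,0],[0,0,0,-32,0],[0,0,0,-38,0]])

```text
t: 11.3
eef_pos: [526.2, 376.0, 142.3]
tcp_rot: [3.139, 0.002, 2.76]
ft_force: [-3.4, -2.0, 20.7]
opening: 0.477
grip_force: 30.0
```

```bash
python3 - <<'E'
from h import *
im,c=cam("wrist"); im2,_=cam("scene"); t,_=cam("top")
save("w7",np.vstack([im[100:400],np.hstack([cv2.resize(im2[140:240,340:440],(280,280)),cv2.resize(t[180:270,100:190],(280,280))])]))
s=env.state();print(s["eef_pos"],s["tcp_rot"],s["ft_force"],s["moment"],s["opening"])
E
```

```text
[526.2353443  375.98253529 142.3172986 ] [3.13856453e+00 2.52461847e-03 2.75605235e+00] [-3.08368849 -2.77974924 20.83478283] [-0.43930351  0.47507287  0.13497507] 0.48101171829330236
```

View pics/w7.png

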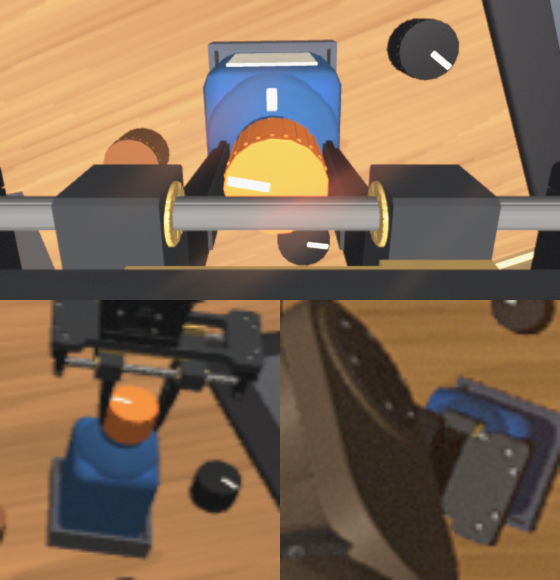

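The cap's white mark still points left in the gripper view while the jug's shoulder mark now points up. So the cap turned about 78° with the gripper and did not slip. Lifting straight up.

arm_command(targets=[[0,0,-10,0,0],[0,0,-30,0,0],[0,0,-60,0,0],[0,0,-85,0,0],[0,0,-98,0,0]])

```text
t: 11.95
eef_pos: [525.8, 375.7, 239.6]
tcp_rot: [3.14, 0.001, 2.755]
ft_force: [-0.7, 0.3, 0.2]
opening: 0.479
grip_force: 30.0
```

arm_command(targets=[[0,0,0,0,0],[0,0,0,0,0],[0,0,0,0,0],[0,0,0,0,0],[0,0,0,0,0]])

```text
t: 12.45
eef_pos: [525.4, 375.3, 236.5]
tcp_rot: [-3.14, -0.001, 2.755]
ft_force: [-1.1, -0.2, -0.5]
opening: 0.48
grip_force: 30.0
```

```bash
python3 - <<'E'
from h import *
im,c=cam("wrist"); im2,_=cam("scene")
save("w8",np.vstack([im[100:400],cv2.resize(im2[110:300,160:460],(560,300))]))
s=env.state();print(s["t"],s["eef_pos"],s["tcp_rot"],s["ft_force"],s["opening"],s["grip_force"])
E
```

```text
12.55 [525.49806414 375.35990891 236.96000995] [-3.14102628e+00 -3.14588434e-04  2.75461096e+00] [ 0.55284104 -0.34153773 -0.92520146] 0.4783637468338388 30.000536357983947
```

View pics/w8.png

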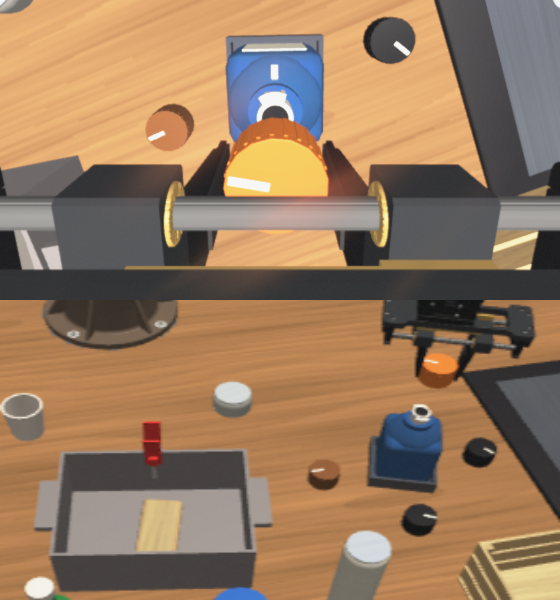

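The cap is held level well above the open jug mouth, and the clip stands on the tub's near rim with its stem inside.

```bash
python3 -c "
from cell import env
print(env.job_done())"
```

```text
the job is handed in; nothing more can be done
None
```

I handed the job in at about 12.6 s; no verdict came back, but the last camera views show the clip gripping the tub's near rim unaided, stem inside, and the orange cap held level about 8 cm above the jug's mouth.

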